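# Mount a board carrier on the preheater's pin rail

## Task

Mount the board carrier from the blue mat on the preheater: slip both of its holes over the two locating pins of the rail together, then press it down against the sprung supports until both spring catches snap over its edges and hold it down. The rail is clamped a little beyond the tray's middle, nobody measured quite where, so feel for the pins and never force the carrier (60 N is its limit); leave the other things on the bench alone.

Things in the scene. Friction and masses are not known exactly. Their poses are not given: they have to be found in the camera images.
- carrier: Board carrier: dark grey plate 110 (x) x 150 (y) x 5 mm with a small green circuit board on it, 0.26 to 0.44 kg, flat on a 4 mm blue mat. Origin: centre of the plate's underside, z up. Two through holes, 9 mm diameter, on its y axis at y = +60 and -60 mm. It can be mounted either way round (half a turn). More than 60 N between it and the preheater or its pins breaks it.
- grip (a point): Centre of the carrier's handle: an aluminium bar 14 mm wide (x), 74 mm long (y), 15 mm high, its centre 31.5 mm above the carrier's origin; axes as the carrier's. It stands on two posts at y = +30 and -30 mm; the board's parts below it rise to 11 mm above the origin.
- preheater: White preheater tray fixed to the bench, 300 x 300 mm, rims 55 mm high. Origin: centre of its underside, z up. An aluminium pin rail (60 mm wide, top at 65 mm) lies across it along y, a little beyond the middle, clamped by black thumb screws at y = +130 and -130 mm (top at 77 mm). The rail carries all the parts below and does not shift by hand.
- pin_tips (a point): Middle between the two pin tips if the rail stood on the tray's centre line: 95 mm above the preheater's origin, axes as the preheater's. It does NOT: the rail, pins and all, is clamped 3 to 21 mm from here along +x; y and yaw are exact. Pins at y = +60 and -60 mm, 8 mm diameter, last 2.5 mm tapering to 6 mm: they catch a hole up to about 1.5 mm off centre.
- seat (a point): Same plan point as pin_tips, at the top of the two stop pads, 69 mm above the preheater's origin: the carrier's underside is fully home here. Two sprung supports (orange caps at y = +20 and -20 mm) rise 8 mm above it and bear the carrier's weight; pressing them down to it takes 10 N together. The catches hold the carrier 1.5 mm above it once let go.
- catch_left (a joint): Spring catch in a blue housing (inner face at y = +85 mm, top at 91 mm) at the rail's +y end: 0 m = steel nose fully in, overlapping the plate's edge by 4 mm; 0.004 m = pushed out so that the edge passes. The plate's underside meets its slope 86 mm above the preheater's origin; below 70.5 mm the nose springs back over the plate. The press takes about 15 N in all.
- catch_right (a joint): The same catch at the preheater's -y end: 0 m = nose fully in, over the plate; 0.004 m = pushed out so that the plate's edge passes; it springs back by itself.
- multimeter: Black multimeter, 85 x 180 x 36 mm, lying loose beyond the mat; origin at the centre of its underside. Leave it where it is.
- screwdriver: Red-handled screwdriver lying loose on the bench beside the tray's -x side (towards the robot). Leave it where it is.
- flux_jar: Small amber jar with a blue cap, 40 mm in diameter, 55 mm high, standing loose beside the mat; origin at the centre of its underside. Leave it where it is.
Things that resemble listed ones, but are neither listed nor needed, are in the scene too. Leave any orange or purple look-alike of the carrier alone.

How it is judged:
On the way, in this order (a step that is already met when the one before it is completed fails the run):
1. the carrier is lifted clear of the mat (height (world z) of carrier above 0.06 m), for 0.2 s.
2. both pins stand in the carrier's holes (z of carrier in the frame of preheater below 0.09 m and x of carrier in the frame of preheater between 0 and 0.024 m and y of carrier in the frame of preheater between -0.003 and 0.003 m and angle between the y axis of carrier and the y axis of preheater, either way round below 0.05 rad and angle between carrier's own z axis and vertical below 0.06 rad), for 0.2 s.
At the end, for the whole second after the job is handed in: Carrier held down by both catches: underside at most 72.5 mm above the preheater's origin, centre 0 to 24 mm from it along its x and within 3 mm in y, square within 0.05 rad (either way round), level within 0.03 rad, both catches within 1.5 mm of fully in, at rest and let go (z of carrier in the frame of preheater below 0.0725 m and x of carrier in the frame of preheater between 0 and 0.024 m and y of carrier in the frame of preheater between -0.003 and 0.003 m and angle between the y axis of carrier and the y axis of preheater, either way round below 0.05 rad and angle between carrier's own z axis and vertical below 0.03 rad and value of joint each of catch_left, catch_right below 0.0015 m and linear speed of carrier below 0.01 m/s and contact force between carrier and the fingers below 0.1 N); the robot touches nothing.
It fails at once if the carrier is pressed or knocked against the preheater, its rail or pins with more than 60 N (contact force between carrier and preheater above 60 N).
It fails at once if the multimeter is moved by more than 20 mm (distance of multimeter from where it was at the start of the episode above 0.02 m).
It fails at once if the screwdriver is moved by more than 20 mm (distance of screwdriver from where it was at the start of the episode above 0.02 m).
It fails at once if the flux jar is moved by more than 20 mm (distance of flux_jar from where it was at the start of the episode above 0.02 m).
It also fails if it takes over 61 s, if anything falls off the work surface, if the arm or the gripper's body presses on something with over 40 N, if the wrist force passes 120 N, or if a joint passes its speed limit or range.

## Robot

A 7-joint arm with a two-finger parallel gripper is mounted at the origin on the work surface. World frame = base frame: x ahead of the robot, y to its left, z up, the work surface at z = 0. Lengths are in m, angles in rad, forces in N, time in s.
With the tool pointing down it reaches from about 0.4 to 0.9 m from the base axis. Payload 5.6 kg.
Tool frame: the origin (TCP) lies midway between the tips of the shut fingers; the grasp point (between the pads) lies 19 mm behind it; z points along the fingers, y is the line along which they close (so a half turn about z gives the same grasp; the last joint's range is limited). The gripper opens to 92 mm and grips with 3 to 60 N. Pads are 20 mm wide; open, the fingers measure 128 mm over their backs; the gripper's body (75 mm by 189 mm) begins 69 mm behind the grasp point.
Start: joints at [-1.391, 0.468, -0.012, 1.603, 0.006, 1.071, -0.056], TCP at [0.144, 0.634, 0.215] pointing down, gripper open.
Joint ranges: [-2.53, 2.53], [-0.31, 2.02], [-1.57, 1.55], [0.28, 2.44], [-1.29, 4.43], [0.15, 1.84], [-2.92, 2.92]. Speed limits (rad/s): [2.57, 2.57, 3.14, 3.14, 3.14, 3.14, 3.14].

## Interface

Orientations are given as a 3x3 rotation matrix whose columns are the frame's x, y, z axes.
In Python, from station import env, effector, solver, viewer, workorder, search_frame, tip_of gives the robot as it stands. Calls block until the motion is done:
- env.reach(position, orientation): joint-space move of the TCP to a pose.
- env.movel(position, frame=None, rate=0.15): straight line of the TCP; frame=None keeps the orientation; rate is the mean speed in m/s.
- env.goto_joints(angles): joint-space move.
- effector.release() and effector.grasp(squeeze=None): open the fingers fully, or close them until they stop; squeeze is the grip in N (None keeps the last).
- env.pause(seconds).
- solver.inverse_kinematics(position, orientation): joint angles nearest the present ones, or None.
- env.sense(): the state.
- viewer.read_camera(name): name is "scene" or "top" or "wrist"; returns (picture, depth): 420x560x3 uint8, red, green, blue; 420x560 float32, m along the optical axis (not along the pixel's ray), 0 where there is no reading.
- viewer.camera_info(name): a dict with "intrinsics" (3x3 intrinsics, pixels), "eye" and "rotation" of the camera in the world; the wrist camera has in their place "T_tool_cam" (4x4, takes a point from camera to tool coordinates, whose origin is the TCP and whose axes are the flange's). Camera axes: x right, y up, looking along -z (the intrinsics and any distortion apply to the point x, -y, -z); pixel columns grow to the right and rows downward; lengths in m; the calibration is good to about 2 mm. A picture is of the moment at which its call begins: read the wrist's pose just before it. camera_info takes no time and is no camera call.
A pose or a line that the arm cannot do raises env.PlanningError and nothing moves.
- workorder.finish_job(): hands the job in; it is judged then, once.
Trained networks look in the newest picture that a camera, given by its name, has taken for a name from the list of things; names that differ only in an ending like _2 or _b are one class to them, and where a whole thing is asked for, a point or a joint stands for the part that bears it (a point fixed in the world has none). Each returns a list of dicts, best first, with "score" (0 to 1); they miss things now and then, are a little off and sometimes report something else, mostly with a low value. They report only what shows in the picture. A call takes as long as a camera call. They do not tell look-alikes from the thing itself.
- search_frame(camera, name): "at" ([x, y, z] in m, in world coordinates, good to about 4 mm: the middle of the surface that is visible of it).
- tip_of(camera, name): "at" ([x, y, z] in m, in world coordinates, good to about 4 mm: a listed point, or the origin of a listed thing).
The state is a dict: "t": time; "joint_positions": joint angles; "joint_velocities": joint speeds; "tau": joint torques, N m; "ee_pos": TCP position; "tcp_rot": TCP orientation; "wrist_force": force on the tool from outside, world axes, zero at the start; "moment": the same for the moment, N m; "gripper_width": finger opening in m; "grasp_force": force on a finger pad.
Only numpy, scipy, OpenCV 4.12 (cv2) and the standard library are available. Lean on these libraries where they do the work, as an engineer would, in place of code of your own. Each camera call takes 0.05 s, during which the arm holds its last target. There are 200 camera calls.

## Working session

There is one attempt and no reset: what is moved stays moved. The work goes in short steps, each a Python script; the robot and the scene stay as the last script left them, time stands still between calls to the robot, and variables do not carry over. Pictures are saved under pics/ and viewed, at most 10 in all, crops included, and the job is handed in when it is done.

```bash
mkdir -p pics; ls; cat > h.py <<'E'
import numpy as np, cv2
from station import env, effector, solver, viewer, workorder, search_frame, tip_of
def cam(name):
    s=env.sense(); im,d=viewer.read_camera(name); ci=viewer.camera_info(name)
    K=np.array(ci["intrinsics"])
    if "T_tool_cam" in ci:
        T=np.array(ci["T_tool_cam"]); Rt=np.array(s["tcp_rot"])
        R=Rt@T[:3,:3]; e=np.array(s["ee_pos"])+Rt@T[:3,3]
    else: R=np.array(ci["rotation"]); e=np.array(ci["eye"])
    v,u=np.mgrid[:d.shape[0],:d.shape[1]]
    P=np.stack([(u-K[0,2])/K[0,0]*d,-(v-K[1,2])/K[1,1]*d,-d],-1)
    W=P@R.T+e; W[d==0]=np.nan
    return im,d,W
def save(n,im): cv2.imwrite("pics/"+n,im[:,:,::-1])
E
python3 - <<'E'
from h import *
for c in("top","scene"):
    im,d,W=cam(c); np.savez(c+".npz",im=im,W=W); save(c+".png",im)
    print(c,{k:v for k,v in viewer.camera_info(c).items()})
    for n in("carrier","preheater","grip","pin_tips","multimeter","screwdriver","flux_jar","catch_left","catch_right"):
        for f in (search_frame,tip_of):
            try: print(n,f.__name__,[(np.round(r["at"],3).tolist(),round(r["score"],2)) for r in f(c,n)])
            except Exception as e: print(n,f.__name__,e)
print(env.sense()["t"])
E
```

```text
pics
top {'intrinsics': array([[445.68205009,   0.        , 277.60713553],
       [  0.        , 445.68205009, 208.36536014],
       [  0.        ,   0.        ,   1.        ]]), 'eye': array([ 0.25328145, -0.07939245,  1.4469026 ]), 'rotation': array([[ 0.10506192,  0.97363565, -0.20247373],
       [-0.99445864,  0.10362657, -0.01770704],
       [ 0.00374145,  0.20321209,  0.9791276 ]])}
carrier call [([0.297, -0.561, 0.009], 0.95), ([0.292, -0.301, 0.012], 0.94), ([0.518, -0.532, 0.004], 0.77), ([0.517, -0.272, 0.008], 0.76), ([0.762, -0.092, 0.008], 0.66)]
carrier call [([0.293, -0.307, 0.002], 0.94), ([0.518, -0.275, 0.001], 0.89), ([0.52, -0.538, 0.001], 0.79), ([0.768, -0.092, 0.003], 0.66), ([0.3, -0.567, 0.007], 0.58)]
preheater call [([0.555, 0.207, 0.057], 0.71)]
preheater call [([0.563, 0.214, 0.005], 0.82)]
grip call [([0.515, -0.275, 0.01], 0.65), ([0.298, -0.564, 0.009], 0.63), ([0.287, -0.305, 0.008], 0.62), ([0.522, -0.536, 0.005], 0.61), ([0.763, -0.089, 0.008], 0.6)]
grip call [([0.526, -0.535, 0.029], 0.9), ([0.522, -0.274, 0.036], 0.87), ([0.768, -0.09, 0.029], 0.
[... 1981 characters left out ...]
1, 0.204, 0.05], 0.78)]
pin_tips call [([0.558, 0.211, 0.096], 0.72)]
multimeter call [([0.723, -0.346, 0.034], 0.92)]
multimeter call [([0.706, -0.352, -0.002], 0.65)]
screwdriver call []
screwdriver call [([0.706, -0.353, -0.002], 0.45), ([0.38, 0.272, -0.003], 0.37), ([0.558, 0.212, 0.001], 0.19)]
flux_jar call [([0.567, -0.136, 0.037], 0.55)]
flux_jar call [([0.557, -0.137, -0.0], 0.7), ([0.561, 0.212, 0.066], 0.28)]
catch_left call []
catch_left call it knows: carrier, flux_jar, grip, multimeter, pin_tips, preheater, screwdriver, seat
catch_right call [([0.563, 0.13, 0.075], 0.45)]
catch_right call it knows: carrier, flux_jar, grip, multimeter, pin_tips, preheater, screwdriver, seat
1.7
```

View pics/top.png

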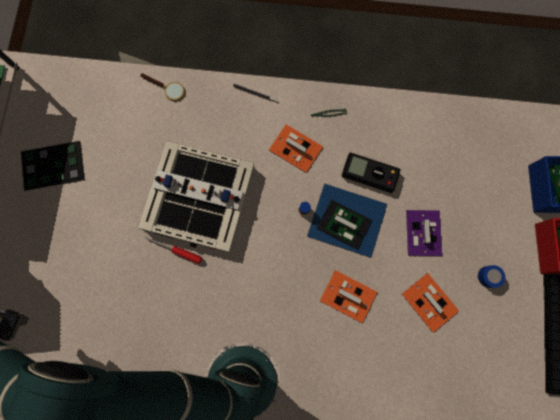

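View pics/scene.png

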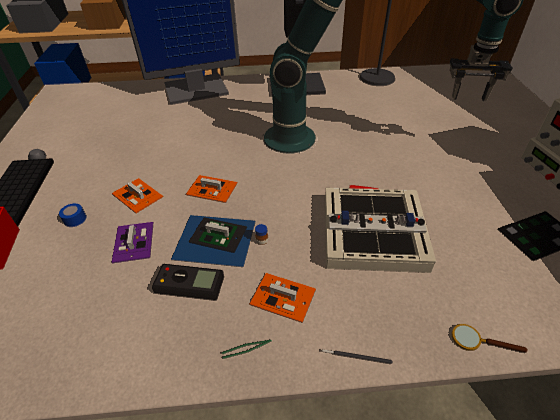

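Candidates for the carrier in the top picture are orange plates at (297,148), (349,296) and (431,302), a purple one at (424,233), and a dark grey plate with a green board on the blue mat at (346,224). The grey one fits the description, and lies at about (0.518,-0.275). The tray is at (197,195), the jar at (306,208), the multimeter at (372,172) and the screwdriver at (185,254).

```bash
python3 - <<'E'
from h import *
Z=np.load("top.npz"); im=Z["im"];W=Z["W"]
save("crop1.png",cv2.resize(np.hstack([im[170:270,290:410],im[135:260,130:265][:100,:135]]),None,fx=3,fy=3,interpolation=cv2.INTER_CUBIC))
for c in("top","scene"):
    W=np.load(c+".npz")["W"]; X,Y,z=W[...,0],W[...,1],W[...,2]
    m=(z>.034)&(z<.052)&(np.hypot(X-.52,Y+.275)<.06)
    r=cv2.minAreaRect(W[m][:,:2].astype(np.float32)*1000); print(c,"handle",m.sum(),r)
    m=(z>.049)&(z<.061)&(abs(X-.555)<.24)&(abs(Y-.21)<.24)
    r=cv2.minAreaRect(W[m][:,:2].astype(np.float32)*1000); print("tray",m.sum(),r)
s=env.sense(); print(s["tcp_rot"],viewer.camera_info("wrist"))
E
```

```text
top handle 107 ((522.037109375, -273.9362487792969), (72.41490173339844, 15.192157745361328), 67.86115264892578)
tray 3727 ((559.3167114257812, 210.35159301757812), (301.2193298339844, 300.6874084472656), 81.40626525878906)
scene handle 124 ((523.6967163085938, -274.180419921875), (73.43281555175781, 16.84055519104004), 67.2142105102539)
tray 3978 ((558.6961669921875, 209.64431762695312), (300.22857666015625, 305.9365539550781), 81.29366302490234)
[[-9.75263716e-01  2.21044523e-01  5.19080967e-05]
 [ 2.21044524e-01  9.75263717e-01  7.11808745e-06]
 [-4.90506691e-05  1.84160129e-05 -9.99999999e-01]] {'intrinsics': array([[377.91163875,   0.        , 282.70583346],
       [  0.        , 377.91163875, 211.29740835],
       [  0.        ,   0.        ,   1.        ]]), 'T_tool_cam': array([[ 9.44306354e-05,  9.60106209e-01,  2.79635583e-01,
         7.94791981e-02],
       [ 9.99999821e-01,  7.43887818e-05, -5.93099591e-04,
         1.56090585e-03],
       [-5.90240350e-04,  2.79635589e-01, -9.60106030e-01,
        -1.71356021e-01],
       [ 0.00000000e+00,  0.00000000e+00,  0.00000000e+00,
         1.00000000e+00]])}
```

View pics/crop1.png

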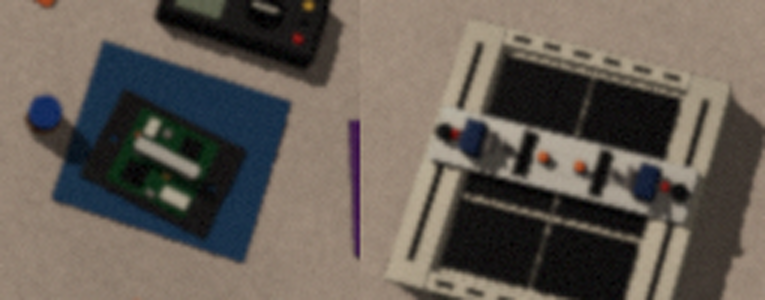

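The crop confirms the grey carrier on the mat, with its aluminium handle in the middle. The rail carries blue housings and orange caps. The handle measures 72x15 mm and the tray 301x301 mm, both as specified. Next I take close looks.

```bash
cat >> h.py <<'E'
def tool(yaw,sgn=1):  # tool y along object's x axis (yaw rad)
    y=sgn*np.array([np.cos(yaw),np.sin(yaw),0]); z=np.array([0,0,-1.]); return np.stack([np.cross(y,z),y,z],1)
E
python3 - <<'E'
from h import *
cy,ty=np.radians(-22.5),np.radians(-8.65)
for s in(1,-1):
    for p,y in(([.522,-.274,.05],cy),([.57,.209,.27],ty),([.57,.209,.085],ty)):
        q=solver.inverse_kinematics(np.array(p),tool(y,s)); print(s,None if q is None else np.round(q,2))
q=solver.inverse_kinematics(np.array([.57,.209,.27]),tool(ty,1)); 
sg=1 if q is not None and abs(q[6])<2.6 else -1
print("sgn",sg)
for n,p,y in(("t",[.57,.209,.27],ty),("c",[.522,-.274,.22],cy)):
    env.reach(np.array(p),tool(y,sg)); im,d,W=cam("wrist"); np.savez("w"+n+".npz",im=im,W=W); 
    print(env.sense()["t"],env.sense()["joint_positions"])
    save("w"+n+".png",im)
E
```

```text
1 [-0.07  0.67  0.67  1.9  -0.58  0.78  0.53]
1 [-0.85  0.37  0.58  1.68 -0.22  1.15 -0.36]
1 [-0.8   0.6   0.54  1.83 -0.4   0.82 -0.22]
-1 [-0.42  1.1   1.33  1.92 -1.18  1.21 -2.16]
-1 [-0.41  0.35  0.01  1.65 -0.    1.14  2.59]
-1 [-0.3   0.56 -0.14  1.8   0.11  0.79  2.5 ]
sgn 1
3.9167 [-0.85203553  0.37238615  0.58036072  1.68314171 -0.22050303  1.15237784
 -0.3611641 ]
5.7417 [-0.28516421  0.4899364   0.96036269  1.79566948 -0.44966305  1.09344204
  0.4434556 ]
```

View pics/wt.png

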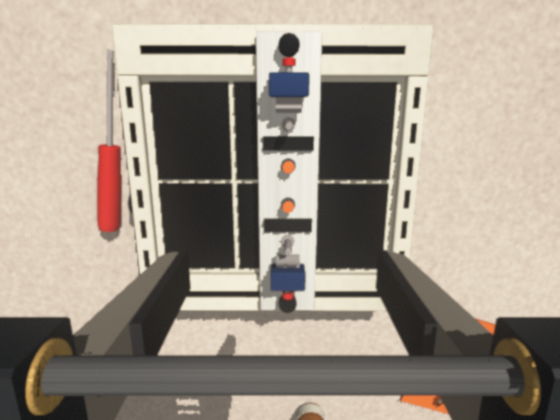

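View pics/wc.png

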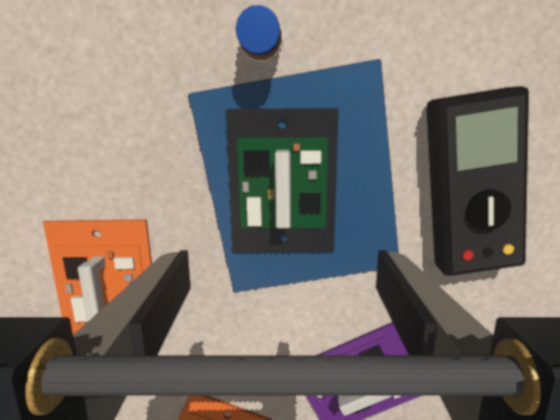

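wt.png shows the rail at column ~288, with pins near (288,125) and (286,243), caps at (288,167) and (288,207), and housings at (289,84) and (288,277). wc.png shows the carrier square to the tool, with holes at (282,125) and (283,239) and the handle at (283,189).

```bash
python3 - <<'E'
from h import *
def rect(P): 
    r=cv2.minAreaRect(P[:,:2].astype(np.float32)*1000); return np.round(r[0],1),np.round(r[1],1),round(r[2],2)
ty=np.radians(-8.65); ex=np.array([np.cos(ty),np.sin(ty)]); ey=np.array([-ex[1],ex[0]]); o=np.array([.559,.210])
Z=np.load("wt.npz"); im=Z["im"].astype(int);W=Z["W"];z=W[...,2]
v,u=np.mgrid[:420,:560]; up=v<320
m=up&(u>245)&(u<335)&(v>28)&(v<312)&(z>.0605)&(z<.069); P=W[m]
L=(P[:,:2]-o)@np.stack([ex,ey],1)
print("railz",np.median(P[:,2]),"x",np.percentile(L[:,0],[1,50,99]),"y",np.percentile(L[:,1],[1,99]))
for y0 in np.arange(-.12,.13,.04):
    k=abs(L[:,1]-y0)<.012; print(round(y0,2),np.percentile(L[k,0],[2,98]).round(4))
m=up&(z>.05)&(z<.06)&(u>100)&(u<450)&(v<262); P=W[m]; L2=(P[:,:2]-o)@np.stack([ex,ey],1)
print("rim x",np.percentile(L2[:,0],[.3,99.7]),"y",np.percentile(L2[:,1],[.3,99.7]))
R,G,B=im[...,0],im[...,1],im[...,2]
for nm,m in(("caps",(R>180)&(G<150)&(B<90)&(u>270)&(u<305)&(v>150)&(v<220)),("hous",(B>R+25)&(u>260)&(u<320)&up&(z>.085)),("pins",(z>.08)&(u>275)&(u<300)&(((v>112)&(v<135))|((v>233)&(v<252))))):
    for a in((m&(v<180)),(m&(v>=180))):
        if a.sum(): p=np.nanmedian(W[a],0); print(nm,a.sum(),p.round(4),((p[:2]-o)@np.stack([ex,ey],1)).round(4))
Z=np.load("wc.npz"); W=Z["W"];z=W[...,2]
m=(z>.034)&(z<.052)&(abs(u-283)<30)&(abs(v-189)<55)
print("handle",m.sum(),rect(W[m]),np.median(z[m]))
im=Z["im"].astype(int); m=(im.max(2)<70)&(im.max(2)>0)&(z<.02)&(z>.004)&(u>215)&(u<350)&(v>100)&(v<260)
print("plate",rect(W[m]),np.median(z[m]))
for a,b in((282,125),(283,239)): print(np.nanmean(W[b-4:b+5,a-4:a+5],(0,1)).round(4))
E
```

```text
railz 0.0662786427079472 x [-0.01502524  0.01402037  0.04407484] y [-0.13645944  0.14259304]
-0.12 [-0.0149  0.0438]
-0.08 [-0.0143  0.0437]
-0.04 [-0.0149  0.0438]
0.0 [-0.0143  0.0433]
0.04 [-0.0147  0.044 ]
0.08 [-0.015   0.0438]
0.12 [-0.0145  0.0433]
rim x [-0.14959592  0.14854541] y [-0.08532818  0.15129188]
caps 105 [0.5767 0.2301 0.0783] [0.0145 0.0226]
caps 90 [0.5708 0.1909 0.0782] [ 0.0146 -0.0171]
hous 886 [0.588  0.3044 0.0923] [0.0145 0.0977]
hous 643 [0.5596 0.1181 0.092 ] [ 0.0144 -0.0907]
pins 68 [0.5828 0.2694 0.0957] [0.0146 0.0623]
pins 72 [0.5651 0.1531 0.0924] [ 0.0146 -0.0554]
handle 1129 (array([ 521.6, -272.1]), array([73.2, 13.4]), 67.81) 0.04411726041206809
plate (array([ 521.6, -270.5]), array([160. , 110.4]), 68.14) 0.010462114702514042
[ 0.5437 -0.2182  0.0064]
[ 0.4989 -0.3299  0.0071]
```

```bash
python3 - <<'E'
from h import *
cy=np.radians(-22.1); ty=np.radians(-8.65); R=tool(cy)
h=np.array([.5217,-.2722])
env.movel(np.array([*h,.08]),R,rate=.15); env.movel(np.array([*h,.018]),R,rate=.06)
print(env.sense()["wrist_force"].round(2))
effector.grasp(50); s=env.sense(); print(s["gripper_width"],s["grasp_force"],s["ee_pos"],s["wrist_force"].round(2))
env.movel(np.array([*h,.2]),None,rate=.12); env.pause(.3); s=env.sense()
print(s["t"],s["gripper_width"],s["wrist_force"].round(2),s["moment"].round(3),s["ee_pos"])
im,d,W=cam("wrist"); np.savez("wg.npz",im=im,W=W,p=s["ee_pos"],R=s["tcp_rot"]); save("wg.png",im)
E
```

```text
[-0.1   0.65  0.29]
0.013267882629222903 49.99857008457184 [ 0.5218907  -0.27232833  0.01804392] [ 1.14 -0.51 -0.8 ]
11.1333 0.013463836847846033 [ 0.02  0.26 -4.02] [-0.047  0.118  0.039] [ 0.52157367 -0.27221318  0.19977316]
```

View pics/wg.png

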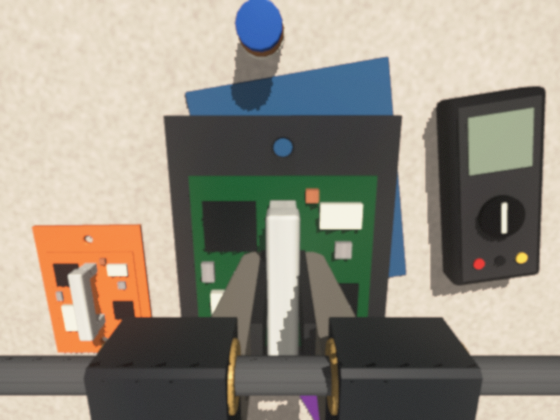

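The carrier is held square in the gripper, with its far hole at (283,148). I use that hole to get the camera bias relative to the tool.

```bash
python3 - <<'E'
from h import *
ci=viewer.camera_info("wrist");K=ci["intrinsics"];T=ci["T_tool_cam"]
def ray(u,v,zt): # intersection with tool plane z=zt
    r=T[:3,:3]@np.array([(u-K[0,2])/K[0,0],-(v-K[1,2])/K[1,1],-1]); o=T[:3,3]; return (o+r*(zt-o[2])/r[2])
Z=np.load("wg.npz"); im=Z["im"].astype(int)
v,u=np.mgrid[:420,:560]; B=im[...,2]
m=(B>im[...,0]+30)&(abs(u-283)<16)&(abs(v-148)<16); print("hole px",u[m].mean(),v[m].mean(),m.sum(),(u[m].min()+u[m].max())/2,(v[m].min()+v[m].max())/2)
print("hole tool",ray(u[m].mean(),v[m].mean(),.009))
for row in(130,160): 
    g=im[row].sum(1); d=np.where(g[150:420]<150)[0]+150; print("plate edges",d.min(),d.max(),[ray(c,row,.009)[1].round(4) for c in(d.min(),d.max())])
col=im[:,230].sum(1); e=np.where(col[90:140]<150)[0].min()+90; print("far edge tool x",ray(230,e,.009))
W=Z["W"]; R=Z["R"];p=Z["p"]; k=(abs(u-230)<30)&(abs(v-150)<20); print("plate z (tool)",-(np.nanmedian(W[k][:,2])-p[2]))
Z=np.load("wt.npz"); im=Z["im"].astype(int)
m0=(im[...,0]>180)&(im[...,1]<150)&(im[...,2]<90)&(u>270)&(u<305)
for a,b in((150,185),(190,222)):
    m=m0&(v>=a)&(v<b); print("cap",u[m].mean(),v[m].mean(),ray(u[m].mean(),v[m].mean(),.27-.077))
P=im[110:140,270:310]; save("pinA.png",cv2.resize(np.hstack([im[105:145,265:311],im[225:265,265:311]]).astype(np.uint8),None,fx=8,fy=8,interpolation=cv2.INTER_CUBIC))
E
```

```text
hole px 282.496644295302 146.9765100671141 298 282.5 147.0
hole tool [ 0.05981136 -0.00080327  0.009     ]Traceback (most recent call last):
  File "<stdin>", line 10, in <module>
    return umr_minimum(a, axis, None, out, keepdims, initial, where)
ValueError: zero-size array to reduction operation minimum which has no identity
```

```bash
python3 - <<'E'
from h import *
ci=viewer.camera_info("wrist");K=ci["intrinsics"];T=ci["T_tool_cam"]
def ray(u,v,zt):
    r=T[:3,:3]@np.array([(u-K[0,2])/K[0,0],-(v-K[1,2])/K[1,1],-1]); o=T[:3,3]; return (o+r*(zt-o[2])/r[2])
v,u=np.mgrid[:420,:560]
Z=np.load("wt.npz"); im=Z["im"].astype(int)
m0=(im[...,0]>180)&(im[...,1]<150)&(im[...,2]<90)&(u>270)&(u<305)
for a,b in((150,185),(190,222)):
    m=m0&(v>=a)&(v<b); print("cap",u[m].mean(),v[m].mean(),ray(u[m].mean(),v[m].mean(),.27-.077))
save("pinA.png",cv2.resize(np.hstack([im[105:145,265:311],im[225:265,265:311]]).astype(np.uint8),None,fx=8,fy=8,interpolation=cv2.INTER_CUBIC))
for t in(.27-.095,): print(ray(288,122,t),ray(288,237,t))
E
```

```text
cap 287.8 166.47619047619048 [0.01993444 0.00423899 0.193     ]
cap 287.5444444444444 206.0 [-0.0198497   0.00413683  0.193     ]
[0.0629118  0.00401937 0.175     ] [-0.04619584  0.00445614  0.175     ]
```

View pics/pinA.png

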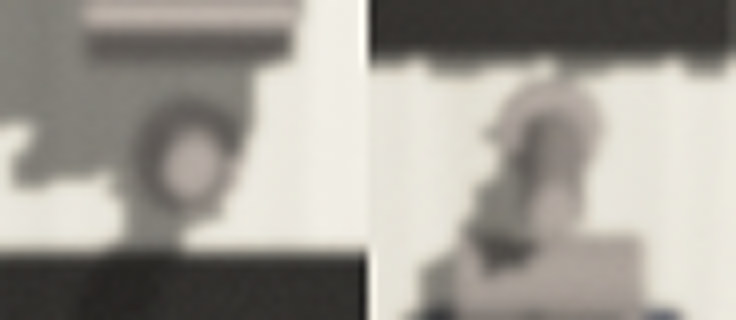

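Pin tips sit at about (288.8,125.4) and (288,250.6), so the along-rail offset is about 0.3 mm. The across offset is about 4.2 mm, plus roughly 1 mm of camera bias. Now I approach and feel for the pins.

```bash
cat >> h.py <<'E'
TY=np.radians(-8.65); RT=tool(TY)
P0=np.array([.57,.209])+.0052*RT[:2,1]+.0003*RT[:2,0]
def pose(dx,dy,u): return np.array([*(P0+dx*RT[:2,1]+dy*RT[:2,0]),u+.014])
def f():
    s=env.sense(); w=np.array(s["wrist_force"]); mo=np.array(s["moment"])
    return RT[:,1]@w,RT[:,0]@w,w[2],s["ee_pos"][2]-.014,RT[:,1]@mo,RT[:,0]@mo
E
python3 - <<'E'
from h import *
p=pose(0,0,.2-.014); env.reach(p,RT); env.movel(pose(0,0,.104),RT,rate=.1); env.pause(.3)
b=np.array(f()); print("base",b.round(3),env.sense()["t"])
done=False
for dx,dy in((0,0),(1.3,0),(-1.3,0),(2.6,0),(-2.6,0)):
    dx/=1e3;dy/=1e3
    env.movel(pose(dx,dy,.098),RT,rate=.05)
    for u in np.arange(.0965,.0885,-.001):
        env.movel(pose(dx,dy,u),RT,rate=.02); g=np.array(f())-b; 
        if u<.0955: print(dx,dy,round(u,4),g.round(2)[[0,1,2,4,5]],(g[3]+b[3]).round(4))
        if g[2]>6 or abs(g[:2]).max()>8: break
    else: done=True;break
    env.movel(pose(dx,dy,.098),RT,rate=.05)
print(done,env.sense()["t"])
E
```

```text
base [ 1.383 -0.446 -3.705  0.104 -0.112  0.075] 14.2083
0.0 0.0 0.0945 [-1.5  -0.33  3.75 -0.02  0.11] 0.0948
0.0 0.0 0.0935 [-2.59  2.26  1.59  0.34  0.19] 0.0936
0.0 0.0 0.0925 [-1.9   1.43 -1.08  0.56  0.23] 0.092
0.0 0.0 0.0915 [-4.    2.18 -1.23  0.75  0.35] 0.0911
0.0 0.0 0.0905 [-3.67  3.13 -0.13  0.82  0.45] 0.0904
0.0 0.0 0.0895 [-4.64  4.83  1.29  1.03  0.73] 0.0895
0.0 0.0 0.0885 [-4.51  3.92  1.38  1.09  0.77] 0.0885
True 16.725
```

The pins entered on the first try, with a small lateral load. I relieve that while pressing down.

```bash
python3 - <<'E'
from h import *
b=np.array([1.383,-.446,-3.705,.104,-.112,.075]); dx=dy=0.
def relax():
    global dx,dy
    g=np.array(f())-b
    for i in(0,1):
        s=np.clip(g[i]*1e-4,-.0004,.0004) if abs(g[i])>1.5 else 0
        if i==0: dx=np.clip(dx+s,-.003,.003)
        else: dy=np.clip(dy+s,-.003,.003)
    return g
for k in range(3): relax(); env.movel(pose(dx,dy,.0885),RT,rate=.02)
env.pause(.2); print((np.array(f())-b).round(2),dx,dy)
for u in np.arange(.0875,.0668,-.001):
    env.movel(pose(dx,dy,u),RT,rate=.02); g=relax()
    print(round(u,4),g.round(2)[[0,1,2,4,5]],(g[3]+b[3]).round(4),round(dx*1e3,2),round(dy*1e3,2))
    if g[2]>38 or abs(g[:2]).max()>18: print("stop");break
print(env.sense()["t"],env.sense()["gripper_width"])
E
```

```text
[-1.47  0.7  -0.34 -0.02  0.23 -0.04] -0.0009390932613064736 0.0011218922035345713
0.0875 [-1.49  0.7  -0.21  0.02 -0.01] 0.0873 -0.94 1.12
0.0865 [-1.71 -0.27  0.66 -0.13 -0.02] 0.0866 -1.11 1.12
0.0855 [-1.22  1.07  0.06  0.09 -0.18] 0.0856 -1.11 1.12
0.0845 [-0.92  0.71  3.    0.06 -0.07] 0.0848 -1.11 1.12
0.0835 [-0.44  0.67  4.33 -0.   -0.09] 0.0838 -1.11 1.12
0.0825 [-0.38  0.5   4.82  0.05 -0.26] 0.0827 -1.11 1.12
0.0815 [ 0.16  0.53  4.91  0.03 -0.34] 0.0816 -1.11 1.12
0.0805 [-0.11 -0.28  6.06  0.08 -0.38] 0.0805 -1.11 1.12
0.0795 [-0.54  0.04  6.73  0.04 -0.3 ] 0.0795 -1.11 1.12
0.0785 [-0.65  0.7   7.64 -0.   -0.25] 0.0785 -1.11 1.12
0.0775 [ 0.42 -0.2   7.78  0.01 -0.23] 0.0775 -1.11 1.12
0.0765 [ 0.2  -0.31  6.85  0.23 -0.39] 0.0764 -1.11 1.12
0.0755 [-1.7   1.75  7.89  0.13 -0.21] 0.0756 -1.28 1.3
0.0745 [-0.36 -0.33  8.87 -0.   -0.26] 0.0747 -1.28 1.3
0.0735 [-0.12  0.08 10.19 -0.05 -0.24] 0.0738 -1.28 1.3
0.0725 [-0.5   0.64  9.52 -0.01 -0.16] 0.0728 -1.28 1.3
0.0715 [-3.900e-01  1.250e+00  1.056e+01  1.000e-02 -1.500e-01] 0.0719 -1.28 1.3
0.0705 [-0.92  0.03 10.39 -0.06 -0.08] 0.071 -1.28 1.3
0.0695 [-0.79  0.53  9.38  0.07 -0.3 ] 0.0697 -1.28 1.3
0.0685 [-1.3   0.58 11.02 -0.08 -0.08] 0.069 -1.28 1.3
0.0675 [-3.85  0.1  18.77 -0.25  0.54] 0.0689 -1.66 1.3
22.925 0.013627372653474709
```

The stop is felt at 69 mm, as it should be. I press slightly more, then test the catches with a gentle upward pull.

```bash
python3 - <<'E'
from h import *
b=np.array([1.383,-.446,-3.705,.104,-.112,.075]); dx,dy=-.0016,.0013
for u in(.0665,.0655,.0675,.069,.070,.0705,.0715,.0725):
    env.movel(pose(dx,dy,u),RT,rate=.02); env.pause(.1); g=np.array(f())-b
    print(u,g.round(2)[[0,1,2,4,5]],(g[3]+b[3]).round(4))
    if g[2]<-10 or g[2]>38: break
print(env.sense()["t"])
E
```

```text
0.0665 [-5.65 -1.55 25.67 -0.41  1.03] 0.0689
0.0655 [-8.78 -2.09 32.68 -0.68  1.59] 0.0689
0.0675 [-2.3  -0.03 17.7  -0.16  0.37] 0.069
0.069 [-0.29  0.71  8.8   0.02 -0.34] 0.0694
0.07 [ 1.49  0.42  8.96 -0.02 -0.56] 0.0702
0.0705 [ 2.86 -0.44  6.43  0.04 -1.03] 0.0705
0.0715 [ 5.47  1.98 -1.02  0.32 -1.65] 0.0707
0.0725 [ 7.48  2.52 -7.67  0.45 -2.14] 0.0708
25.725
```

Both catches hold: there is a downward pull of 8 N and almost no tilt moment between the ends. I release and check.

```bash
python3 - <<'E'
from h import *
env.movel(pose(-.0016,.0013,.0707),RT,rate=.02)
effector.release(); env.movel(pose(-.0016,.0013,.14),RT,rate=.06); env.movel(pose(-.0016,.0013,.256),RT,rate=.15)
env.pause(.2); s=env.sense(); print(s["t"],s["gripper_width"],s["wrist_force"])
im,d,W=cam("wrist"); save("end.png",im)
v,u=np.mgrid[:420,:560]
L=(W[...,:2]-np.array([.559,.21]))@np.stack([RT[:2,1],RT[:2,0]],1)
z=W[...,2]; m=(im.max(2)<75)&(abs(L[...,0]-.014)<.05)&(abs(L[...,1])<.08)&(z>.07)&(z<.085)
for lo,hi in((-.08,-.055),(.055,.085)):
    k=m&(L[...,1]>lo)&(L[...,1]<hi); print(k.sum(),np.nanmedian(z[k]) if k.any() else None)
E
```

```text
29.6167 0.09205582961393723 [-0.2402529  -1.61946135  0.0273913 ]
1354 0.07677661592753765
2296 0.07683245638004196
```

View pics/end.png

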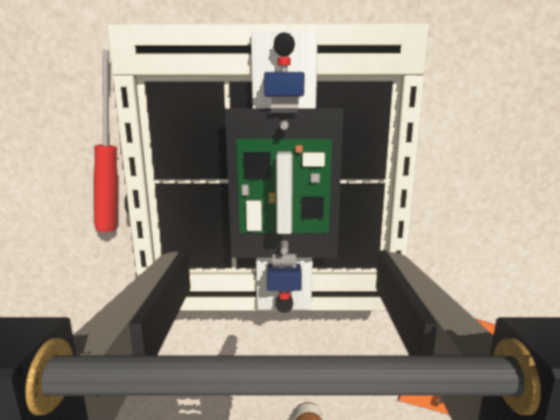

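The carrier sits level: both ends of the plate top read 76.8 mm, where 75.5 mm plus the known 1.2 mm depth bias is expected. Both pins, at (284,126) and (284,246), stand through the holes, and the noses at (284,107) and (285,260) are over the edges.

```bash
python3 -c "
from h import *
print(workorder.finish_job())"
```

```text
the job is handed in; nothing more can be done
None
```

The carrier is mounted on both pins, held down level by both catches and let go, and the job is handed in; no verdict was returned.

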